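Prove the latching stop of a bench shaker and re-arm it

ROBOT

A 6-joint arm with a two-finger parallel gripper is mounted at the origin on a cart in front of the work surface, level with it; the furniture and walls round the work are solid. World frame = base frame: x ahead of the robot, y to its left, z up, the work surface at z = 0. Lengths are in m, angles in rad, forces in N, time in s.
With the tool pointing down it reaches from about 0.375 to 0.9 m from the base axis. Payload 3.1 kg.
Tool frame: the origin (TCP) lies at the very end of the fingers, on their centre line; the grasp point (between the pads) lies 19 mm behind it; z points along the fingers, y is the line along which they close (so a half turn about z gives the same grasp; the last joint's range is limited). The gripper opens to 87 mm and grips with 3 to 60 N. Pads are 19 mm wide; open, the fingers measure 117 mm over their backs; the gripper's body (75 mm by 190 mm) begins 51 mm behind the grasp point.
Start: joints at [1.157, 0.527, 1.433, -0, 1.181, -0.178], TCP at [0.145, 0.608, 0.223] pointing down, gripper open.
Joint ranges: [-3.08, 3.08], [-0.75, 2.2], [0.22, 2.44], [-1.43, 4.57], [0, 2.65], [-2.85, 2.85]. Speed limits (rad/s): [2.79, 2.79, 3.14, 3.14, 3.14, 3.14].

INTERFACE

Orientations are given as a unit quaternion [x, y, z, w].
In Python, from rig import robot gives the robot as it stands. The module is installed in compiled form; this text tells all that it offers.
- The arm moves only by the tool play_rows, never from a script. Its argument "steps" is one flat list of numbers, 5 for each row, row after row: the opening, from -1 (shut) to 1 (fully open), then the shift along the tool's x, y, z as a fraction of full scale, then the turn about the tool's z as a fraction of full scale. In form: [claw, tx, ty, tz, twist, claw, tx, ty, tz, twist, ...]. A call has exactly 10 rows; each row shifts and turns the commanded pose from where the row before left it, along the tool's axes as they then stand; what a row does not reach is not made up. Full scale, the value 1, is 0.03 m for a shift and 0.1 rad for a turn. A row lasts 1/10 s, in which the tool goes at most 50 mm and 8.59 degrees, less where a joint would pass 70% of its speed; a pose out of reach is approached as far as the arm can. A call with a number of a shift or a turn outside -1 to 1 is refused whole. A call with a gripper value outside its range is refused whole. The fingers move at their own pace and stop on an object; "grip_force" is the grip in N (left out, the last holds). Time passes only in rows, so rows that do not move let the fingers close, or fill a call up. It gives the time, the measured TCP pose, the force, the opening and the grip force at its end, in the units of the state.
- robot.get_obs(): the state, without advancing time (a new reading comes with each control period).
- robot.camera(name): name is "scene" or "top"; returns a dict with "image" (384x512x3 uint8, red, green, blue), "mtx" (3x3 intrinsics, pixels), "rvec" (rotation vector, rad) and "tvec" (3), from world to camera coordinates, as OpenCV has them. Camera axes: x right, y down, z forward; pixel columns grow to the right and rows downward; lengths in m; the calibration is good to about 2 mm. A picture is of the moment at which its call begins. There is no depth.
- robot.hand_in(): hands the job in; it is judged then, once.
The state is a dict: "time": time; "q": joint angles; "joint_velocities": joint speeds; "joint_torque": joint torques, N m; "position": TCP position; "tool_rot": TCP orientation; "ft_force": force on the tool from outside, world axes, zero at the start; "moment": the same for the moment, N m; "grip_width": finger opening in m; "grip_force": force on a finger pad.
Only numpy, scipy, OpenCV 4.12 (cv2) and the standard library are available. Lean on these libraries where they do the work, as an engineer would, in place of code of your own. Each camera call takes 0.05 s, during which the arm holds its last target. There are 200 camera calls.

TASK

Do the morning check of the shaker's mushroom stop button: press it fully in and let go, so that it stays latched down by itself, then push one of its wings round clockwise (seen from above) with a fingertip until it is freed and stands fully up again. Then press the flat round start button fully in and let it spring back. Nothing is to be gripped: never take the stop button between the fingers, and leave the speed dial, the two dishes on the shaker, the cup and the pen where they are.

Things in the scene. Friction and masses are not known exactly. Their poses are not given: they have to be found in the camera images.
- shaker: Fixed white bench shaker, 240 deep (x) x 220 wide (y) mm. Origin: centre of its underside; own -x is its front, own +y its left seen from the front, z up. Metal control panel along the front, 70 mm high; controls in a row 85 mm in front of the origin: start button at y -68, mushroom stop at y 0, speed dial at y +66. Platform behind: starts 38 mm in front of the origin, mat 95, rails 107 mm high
- stop_plunger (a joint): How far the mushroom stop is pressed in, m: 0 out, 0.0095 the hard end of its travel (the limits are slightly soft). Pressed past about 0.008 with the head untwisted it latches, and then rests at 0.006 to 0.007 when let go. Pressing takes 5 N rising to about 10 N, with a small snap half-way; harder at the end of travel
- stop_button (a joint): Twist of the stop's head, rad, positive clockwise seen from above; 0 at rest, hard stop at 1.2. While latched, a turn of about 0.5 to 0.6 rad frees it and it rises 6 mm (a finger deep beside or above the wing may hold it down until withdrawn). The turn takes 0.01 to 0.05 N m against a spring that turns the head back to 0 when let go
- stop_top (a point): Centre of the top of the black mushroom head, 100 mm above the worktop when out. Dome 41 mm across, flat crown 20 mm across, two wings on opposing sides: 62 mm over both tips, each 17 mm wide. Underside 18 mm below this point (12 mm of air to the panel when out, 38 mm collar 3 mm high below); wing tops 5 mm and wing undersides 16 mm below it. Own -x towards the front wing, z up
- stop_front_wing (a point): Middle of the tip of the wing that points to the shaker's front at rest, 31 mm from the twist axis, 10.7 mm below the top; turns with the head (clockwise: this wing goes towards the shaker's own +y)
- stop_rear_wing (a point): The same on the other wing, which points to the rear
- stop_flank_left: The half of the head's side wall (dome and both wings) on own +y; own axes and origin those of the head, on the twist axis. If both halves are pushed by the fingers at once, the head counts as gripped; the dome's and wings' tops do not count
- stop_flank_right: The half of the head's side wall on own -y, likewise
- start_button (a joint): How far the start button is pressed, m: 0 out, 0.005 fully in; a spring (2 N rising to 4.5 N) returns it
- start_top (a point): Centre of the top of the flat round grey start button, 24 mm across, standing 8.5 mm above the panel in a collar 32 mm across and 2 mm high
- dial_mark (a point): White mark on top of the speed dial (black, 35 mm across at its foot, 16 mm high), 12.5 mm from its axis; turns easily, not to be turned
- dish_grey: Closed round dish 90 mm across, 15 mm high, with grey-green filling, loose on the platform's mat; origin at its underside
- dish_pale: The same with pale filling
- cup: Lidded sample cup 39 mm across, 74 mm high, loose on the worktop right of the shaker; origin at its underside
- pen: Marker pen 10 x 130 x 13 mm lying loose on the worktop left of the shaker; origin at its underside

How it is judged:
By the outcome, as a careful person would: the job done as asked, in the order asked, and still so for the second after the job is handed in, with the robot touching nothing.
It also fails if it takes over 54 s, if anything falls off the work surface, if the arm or the gripper's body presses on something with over 40 N, if the wrist force passes 120 N, or if a joint passes its speed limit or range.

## Working session

There is one attempt and no reset: what is moved stays moved. The work goes in short steps, Python scripts to look and compute and a tool call to move; the robot and the scene stay as the last step left them, time stands still between calls to the robot, and variables do not carry over. Pictures are saved under pics/ and viewed, at most 10 in all, crops included, and the job is handed in when it is done.

Besides the shell and the picture viewer there is one more tool, called after "Emit:" in YAML: its name, and indented under it one key for each argument. play_rows: Moves the arm, as the interface text tells. Shift numbers are shares of 0.03 m and turn numbers shares of 0.1 rad, none past 1 either way. Its arguments: {"type":"object","properties":{"steps":{"type":"array"},"grip_force":{"type":"number"}},"required":["steps"]}

```bash
mkdir -p pics; cat > h.py <<'E'
import numpy as np, cv2
from rig import robot
def ray(c,uv,z):
    R=cv2.Rodrigues(np.array(c["rvec"],float))[0]; t=np.array(c["tvec"],float).ravel()
    o=-R.T@t; d=R.T@np.linalg.solve(np.array(c["mtx"]),[uv[0],uv[1],1.])
    return o+d*(z-o[2])/d[2]
E
python3 - <<'E'
from h import *
import pickle
for n in("scene","top"):
    c=robot.camera(n); pickle.dump(c,open(n+".pkl","wb"))
    cv2.imwrite(f"pics/{n}0.png",c["image"][:,:,::-1])
o=robot.get_obs();print({k:np.round(v,3) for k,v in o.items()})
E
```

```text
{'time': np.float64(0.1), 'q': array([ 1.158,  0.528,  1.434, -0.   ,  1.181, -0.178]), 'joint_velocities': array([ 0.   , -0.003, -0.004, -0.001,  0.002, -0.002]), 'joint_torque': array([ -0.   , -44.099, -17.715,   0.063,   0.053,  -0.   ]), 'position': array([0.145, 0.607, 0.222]), 'tool_rot': array([ 0.117,  0.993, -0.001, -0.   ]), 'ft_force': array([-0.39 ,  0.391, -0.302]), 'moment': array([ 0.008, -0.003,  0.014]), 'grip_force': np.float64(0.0), 'grip_width': np.float64(0.087)}
```

View pics/scene0.png

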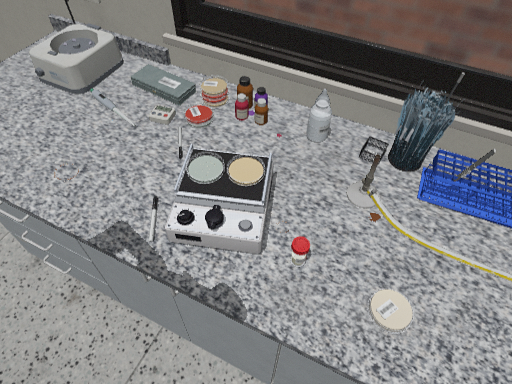

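View pics/top0.png

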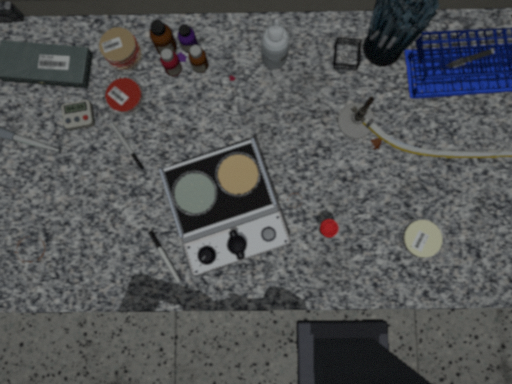

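The scene view has the shaker centre-left with the stop at about (214,216). In the top view the dial is at (206,255), the stop at (237,244) and the start button at (269,234). I'll measure these next.

```bash
python3 - <<'E'
from h import *
import pickle
T=pickle.load(open("top.pkl","rb"));S=pickle.load(open("scene.pkl","rb"))
for c,n,(x0,y0,w,h) in((T,"top",(150,130,150,150)),(S,"scene",(150,140,140,115))):
    k=5 if n=="scene" else 4
    cv2.imwrite(f"pics/{n}_z.png",cv2.resize(c["image"][y0:y0+h,x0:x0+w,::-1],None,fx=k,fy=k,interpolation=cv2.INTER_CUBIC))
    R=cv2.Rodrigues(np.array(c["rvec"],float))[0];print(n,"cam",-R.T@np.array(c["tvec"]).ravel(), np.array(c["mtx"])[0,0])
for n,uv,z in(("stop",(237,244),.1),("start",(269,234),.0785),("dial",(206,255),.086)): print(n,ray(T,uv,z))
for n,uv,z in(("stop",(214,213),.1),("start",(245,225),.0785),("dial",(185,216),.086)): print(n,ray(S,uv,z))
E
```

```text
top cam [0.44638884 0.31406739 0.96983188] 433.00655154015465
scene cam [0.09510993 0.09353414 0.74261149] 366.3513379865441
stop [0.46109075 0.36386388 0.1       ]
start [0.48097666 0.29936343 0.0785    ]
dial [0.44003221 0.42751133 0.086     ]
stop [0.46284539 0.36327376 0.1       ]
start [0.4782223  0.29697209 0.0785    ]
dial [0.43561075 0.42096631 0.086     ]
```

View pics/top_z.png

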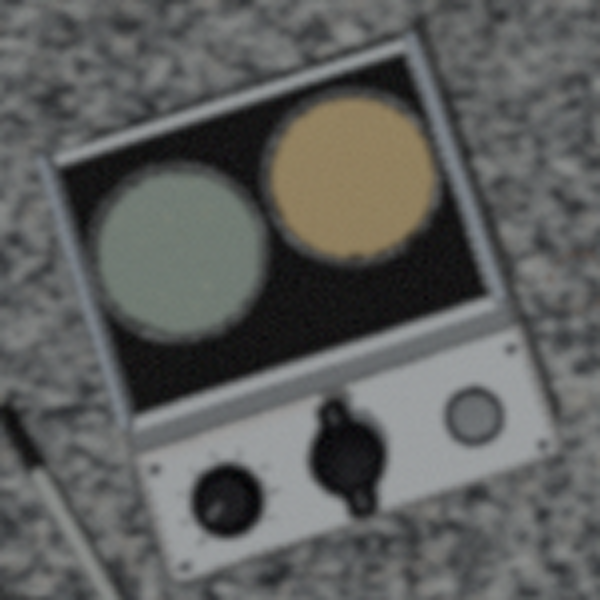

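View pics/scene_z.png

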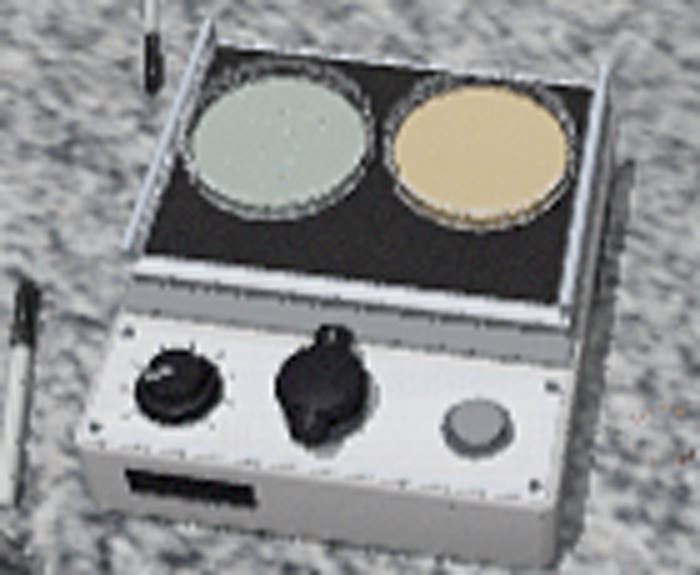

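Top crop: dome centre (347,455), wing tips (331,400) and (363,515), start button (474,416). The scene crop agrees. Now masks for sub-pixel positions.

```bash
python3 - <<'E'
from h import *
import pickle
T=pickle.load(open("top.pkl","rb"))
im=cv2.resize(T["image"],None,fx=4,fy=4,interpolation=cv2.INTER_CUBIC)
g=cv2.cvtColor(im,cv2.COLOR_RGB2GRAY)
def f(p): return ((p[0]+.5)/4-.5,(p[1]+.5)/4-.5)
m=(g<75).astype(np.uint8)
n,l,st,ce=cv2.connectedComponentsWithStats(m)
for nm,(u,v) in(("stop",(237,244)),("dial",(206,255))):
    i=l[v*4,u*4]; b=(l==i).astype(np.uint8)
    d=cv2.distanceTransform(b,cv2.DIST_L2,5);pk=np.argwhere(d>d.max()-.6).mean(0)[::-1]
    print(nm,st[i],"cent",ray(T,f(ce[i]),.09),"inscr",ray(T,f(pk),.085),d.max()/4)
    if nm=="stop":
        P=np.argwhere(b)[:,::-1].astype(np.float32);W=np.array([ray(T,f(p),.089)[:2] for p in P[::3]])
        e,vv=np.linalg.eigh(np.cov(W.T));a=vv[:,1];a*=np.sign(a[0]);pr=(W-W.mean(0))@a
        print("wing yaw",np.degrees(np.arctan2(a[1],a[0])),"len",np.ptp(pr),"mid",W.mean(0)+a*(pr.max()+pr.min())/2)
# start button: darker grey disc
sub=g[820:1050,980:1180]
c=cv2.HoughCircles(cv2.GaussianBlur(sub,(5,5),0),cv2.HOUGH_GRADIENT,1,100,param1=60,param2=15,minRadius=18,maxRadius=38)
for q in c[0][:2]: print("start",ray(T,f(q[:2]+[980,820]),.0785),q)
E
```

```text
stop [ 910  916   76  124 6095] cent [0.46148751 0.3652652  0.09      ] inscr [0.46180964 0.36568458 0.085     ] 9.287599
wing yaw 15.956571161580028 len 0.06379470389473324 mid [0.46159873 0.36534586]
dial [ 793  984   70   73 4016] cent [0.44060198 0.4260945  0.09      ] inscr [0.44051335 0.42662808 0.085     ] 8.738373
start [0.48201659 0.3008836  0.0785    ] [ 94.5 115.5  29.7]
```

Emit:
play_rows:
  steps: [-1,0,0,0,-0.885,-1,0,0,0,-0.885,-1,0,0,0,-0.885,-1,0,0,0,-0.885,-1,0,0,0,-0.885,-1,0,0,0,-0.885,-1,-0.7,-0.98,0,0,-1,-0.7,-0.98,0,0,-1,-0.7,-0.98,0,0,-1,-0.7,-0.98,0,0]
  grip_force: 20

```text
time: 1.1
position: [0.2606, 0.5188, 0.2221]
tool_rot: [-0.148, 0.989, -0.0, -0.0]
ft_force: [-0.8, 0.5, 0.3]
grip_width: 0.015
grip_force: 0.0
```

Emit:
play_rows:
  steps: [-1,-0.7,-0.98,0,0,-1,-0.7,-0.98,0,0,-1,-0.7,-0.98,0,0,-1,-0.7,-0.98,0,0,-1,-0.7,-0.98,0,0,-1,-0.7,-0.98,0,0,-1,-0.7,-0.98,0,0,-1,0,0,1,0,-1,0,0,1,0,-1,0,0,0,0]

```text
time: 2.1
position: [0.4579, 0.3638, 0.1584]
tool_rot: [-0.147, 0.989, -0.002, -0.005]
ft_force: [-0.8, 0.2, 0.9]
grip_width: 0.0006
grip_force: 0.0
```

```bash
cat > s.py <<'E'
from h import *
from scipy.spatial.transform import Rotation as Ro
import sys
o=robot.get_obs();p=o["position"];R=Ro.from_quat(o["tool_rot"]).as_matrix()
print("t",o["time"],"p",np.round(p,4),"F",np.round(o["ft_force"],2),"w",o["grip_width"],"yaw",np.degrees(np.arctan2(R[1,0],R[0,0])),"z",R[:,2].round(4))
S=np.array([.4617,.3654,.1]);a=np.radians(17);O=np.array([[np.cos(a),-np.sin(a),0],[np.sin(a),np.cos(a),0],[0,0,1]])
print("own rel stop mm",((O.T@(p-S))*1000).round(1))
if len(sys.argv)>1: print("rows to target",(R.T@(np.array(list(map(float,sys.argv[1:4])))-p)/.03).round(3))
E
python3 s.py .4617 .3654 .104
```

```text
t 2.1 p [0.4579 0.3638 0.1584] F [-0.76  0.25  0.88] w 0.0005696039338811661 yaw -163.08875231219648 z [-0.0091 -0.0047 -0.9999]
own rel stop mm [-4.2 -0.4 58.4]
rows to target [-0.157  0.018  1.813]
```

Emit:
play_rows:
  steps: [-1,0,0,0.5,0,-1,0,0,0.5,0,-1,0,0,0.4,0,-1,0,0,0.2,0,-1,0,0,0,0,-1,0,0,0,0,-1,0,0,0,0,-1,0,0,0,0,-1,0,0,0,0,-1,0,0,0,0]

```text
time: 3.1
position: [0.4608, 0.366, 0.1148]
tool_rot: [-0.148, 0.989, 0.0, 0.0]
ft_force: [-0.4, 0.4, -0.0]
grip_width: 0.0003
grip_force: 0.0
```

```bash
python3 s.py .4617 .3654 .100
```

```text
t 3.1 p [0.4608 0.366  0.1148] F [-0.43  0.35 -0.05] w 0.0003107129084764208 yaw -163.029981812124 z [ 4.e-04  2.e-04 -1.e+00]
own rel stop mm [-0.6  0.8 14.8]
rows to target [-0.021 -0.028  0.494]
```

```bash
python3 - <<'E'
from h import *
c=robot.camera("scene");i=c["image"][140:255,150:290,::-1]
cv2.imwrite("pics/a1.png",cv2.resize(i,None,fx=4,fy=4,interpolation=cv2.INTER_CUBIC))
E
```

```text
(no output)
```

View pics/a1.png

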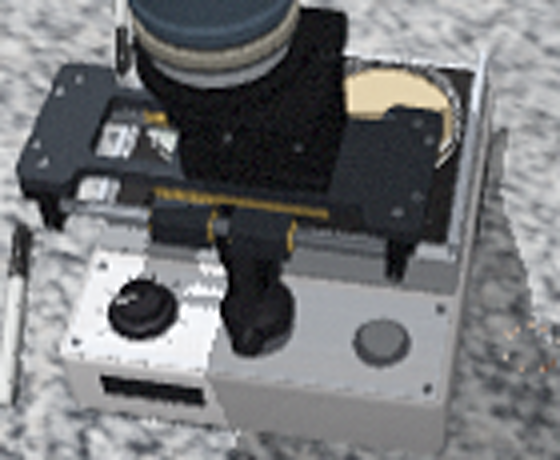

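The closed fingers (255,265) stand right above the stop head (255,315). Pressing now.

Emit:
play_rows:
  steps: [-1,0,0,0.3,0,-1,0,0,0.15,0,-1,0,0,0.07,0,-1,0,0,0.07,0,-1,0,0,0.07,0,-1,0,0,0.07,0,-1,0,0,0.05,0,-1,0,0,0,0,-1,0,0,0,0,-1,0,0,0,0]

```text
time: 4.15
position: [0.4604, 0.3658, 0.0919]
tool_rot: [-0.148, 0.989, -0.0, -0.0]
ft_force: [-2.4, -1.5, 8.2]
grip_width: 0.0005
grip_force: 4.1
```

```bash
python3 s.py .4617 .3654 .0905
```

```text
t 4.15 p [0.4604 0.3658 0.0919] F [-2.4  -1.5   8.17] w 0.00045442072507009845 yaw -163.01990839725977 z [-5.e-04 -4.e-04 -1.e+00]
own rel stop mm [-1.1  0.7 -8.1]
rows to target [-0.037 -0.025  0.047]
```

Emit:
play_rows:
  steps: [-1,0,0,0.05,0,-1,0,0,0.03,0,-1,0,0,0,0,-1,0,0,0,0,-1,0,0,0,0,-1,0,0,0,0,-1,0,0,0,0,-1,0,0,0,0,-1,0,0,0,0,-1,0,0,0,0]

```text
time: 5.15
position: [0.4605, 0.3658, 0.0908]
tool_rot: [-0.148, 0.989, -0.0, 0.0]
ft_force: [-3.1, -1.7, 15.3]
grip_width: 0.0005
grip_force: 7.7
```

```bash
python3 s.py .4617 .3654 .0905
```

```text
t 5.15 p [0.4605 0.3658 0.0908] F [-3.09 -1.66 15.26] w 0.0004939657294841733 yaw -163.01250317592695 z [ 1.e-04 -2.e-04 -1.e+00]
own rel stop mm [-1.   0.8 -9.2]
rows to target [-0.035 -0.026  0.01 ]
```

Emit:
play_rows:
  steps: [-1,0,0,0.04,0,-1,0,0,0,0,-1,0,0,0,0,-1,0,0,0,0,-1,0,0,-0.3,0,-1,0,0,-0.5,0,-1,0,0,-0.5,0,-1,0,0,0,0,-1,0,0,0,0,-1,0,0,0,0]

```text
time: 6.15
position: [0.46, 0.3656, 0.1255]
tool_rot: [-0.148, 0.989, -0.0, -0.001]
ft_force: [-0.3, 0.2, 1.0]
grip_width: 0.0004
grip_force: 0.0
```

```bash
python3 - <<'E'
from h import *
c=robot.camera("scene");i=c["image"][140:255,150:290,::-1]
cv2.imwrite("pics/a2.png",cv2.resize(i,None,fx=5,fy=5,interpolation=cv2.INTER_CUBIC))
# target: block centre own (-23-9.5-1, -8.5-15-5)
S=np.array([.4617,.3654]);a=np.radians(17)
x,y=-.033,-.030
print(S+[np.cos(a)*x-np.sin(a)*y,np.sin(a)*x+np.cos(a)*y])
E
python3 s.py .4389 .3271 .095
```

```text
[0.43891309 0.32706259]
t 6.2 p [0.46   0.3656 0.1254] F [0.7  0.5  0.39] w 0.0003846296097233927 yaw -163.03267597698033 z [-0.0019 -0.001  -1.    ]
own rel stop mm [-1.5  0.6 25.4]
rows to target [ 1.046 -1.02   1.016]
```

View pics/a2.png

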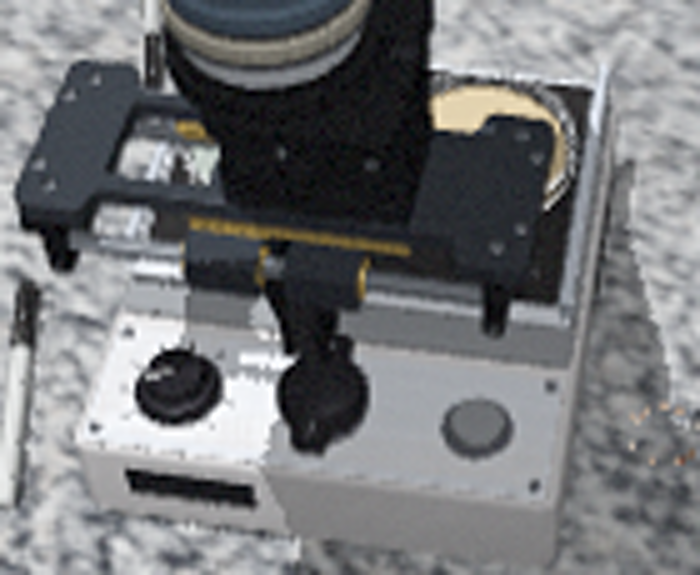

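The head sits lower, its front wing tip at (308,452) against 443 before, so it is latched. Next I move beside the front wing.

Emit:
play_rows:
  steps: [-1,0,-1,0,0,-1,0.55,0,0,0,-1,0.5,0,0,0,-1,0,0,0.5,0,-1,0,0,0.5,0,-1,0,0,0.3,0,-1,0,0,0.15,0,-1,0,0,0,0,-1,0,0,0,0,-1,0,0,0,0]

```text
time: 7.2
position: [0.4398, 0.3283, 0.0835]
tool_rot: [-0.148, 0.989, 0.0, 0.001]
ft_force: [-0.2, 0.2, -0.2]
grip_width: 0.0006
grip_force: 0.0
```

```bash
python3 s.py .4389 .3271 .081
```

```text
t 7.2 p [0.4398 0.3283 0.0835] F [-0.22  0.21 -0.18] w 0.0006111150262067521 yaw -163.02649843197204 z [ 1.e-03  5.e-04 -1.e+00]
own rel stop mm [-31.8 -29.1 -16.5]
rows to target [ 0.04  -0.029  0.085]
```

Emit:
play_rows:
  steps: [-1,0.04,0,0.07,0,-1,0,0.1,0,0,-1,0,0.1,0,0,-1,0,0.1,0,0,-1,0,0.1,0,0,-1,0,0.1,0,0,-1,0,0.1,0,0,-1,0,0,0,0,-1,0,0,0,0,-1,0,0,0,0]

```text
time: 8.2
position: [0.4335, 0.3453, 0.081]
tool_rot: [-0.147, 0.989, 0.0, 0.001]
ft_force: [1.0, 0.5, -0.3]
grip_width: 0.0003
grip_force: 0.0
```

```bash
python3 s.py .4389 .3271 .081
python3 - <<'E'
from h import *
c=robot.camera("scene");i=c["image"][140:255,150:290,::-1]
cv2.imwrite("pics/a3.png",cv2.resize(i,None,fx=5,fy=5,interpolation=cv2.INTER_CUBIC))
E
```

```text
t 8.2 p [0.4335 0.3453 0.081 ] F [ 0.99  0.48 -0.27] w 0.0003118683469161364 yaw -163.03969446101547 z [ 1.1e-03  9.0e-04 -1.0e+00]
own rel stop mm [-32.9 -10.9 -19. ]
rows to target [ 0.004 -0.635 -0.   ]
```

View pics/a3.png

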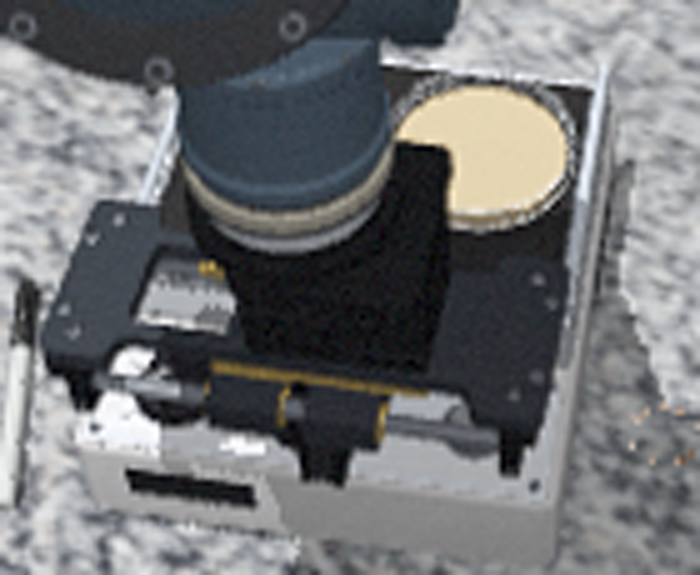

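The gripper hides the head in this view, and the fingertip (325,470) is narrow, about 16 mm. I'll push on further.

Emit:
play_rows:
  steps: [-1,0,0.08,0,0,-1,0,0.08,0,0,-1,0,0.08,0,0,-1,0,0.08,0,0,-1,0,0.08,0,0,-1,0,0.08,0,0,-1,0,0.04,0,0,-1,0,0,0,0,-1,0,0,0,0,-1,0,0,0,0]

```text
time: 9.25
position: [0.428, 0.3597, 0.0809]
tool_rot: [-0.148, 0.989, -0.0, -0.0]
ft_force: [-0.9, -1.4, -1.2]
grip_width: 0.0005
grip_force: 0.7
```

```bash
python3 s.py .4389 .3271 .081; python3 -c "
from h import *
print(robot.get_obs()['moment'])
c=robot.camera('top');i=c['image'][190:290,170:310,::-1]
cv2.imwrite('pics/a4.png',cv2.resize(i,None,fx=5,fy=5,interpolation=cv2.INTER_CUBIC))"
```

```text
t 9.25 p [0.428  0.3597 0.0809] F [-0.94 -1.42 -1.2 ] w 0.0005305185158127911 yaw -163.0318133852175 z [-7.e-04 -3.e-04 -1.e+00]
own rel stop mm [-33.8   4.4 -19.1]
rows to target [-0.029 -1.146 -0.004]
[-0.16853066  0.14684715  0.00389467]
```

View pics/a4.png

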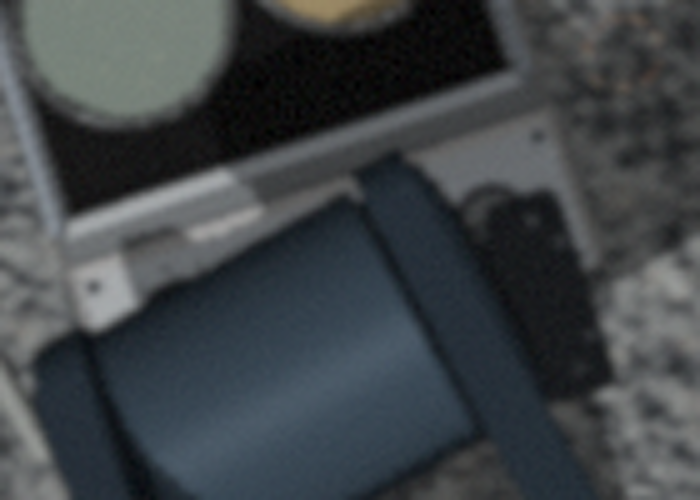

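Emit:
play_rows:
  steps: [-1,0,0.1,0,0,-1,0,0,0,0,-1,0,0,0,0,-1,0,0,0,0,-1,0,-0.4,0,0,-1,0,-0.5,0,0,-1,0,-0.5,0,0,-1,0,0,-0.5,0,-1,0,0,-0.9,0,-1,0,0,0,0]

```text
time: 10.3
position: [0.4429, 0.3224, 0.1259]
tool_rot: [-0.147, 0.989, 0.001, 0.004]
ft_force: [1.9, -0.4, 0.1]
grip_width: 0.0008
grip_force: 0.0
```

```bash
python3 s.py .482 .3009 .110
```

```text
t 10.3 p [0.4429 0.3224 0.1259] F [ 1.85 -0.36  0.15] w 0.0007807117197834994 yaw -163.1273378734275 z [ 0.0068  0.0032 -1.    ]
own rel stop mm [-30.5 -35.6  25.9]
rows to target [-1.035 -1.064  0.535]
```

Emit:
play_rows:
  steps: [-1,-0.5,-0.5,0,0,-1,-0.53,-0.56,0,0,-1,0,0,0,0,-1,0,0,0,0,-1,0,0,0,0,-1,0,0,0,0,-1,0,0,0,0,-1,0,0,0,0,-1,0,0,0,0,-1,0,0,0,0]

```text
time: 11.3
position: [0.4785, 0.3013, 0.123]
tool_rot: [-0.148, 0.989, 0.0, 0.0]
ft_force: [0.2, 0.1, -0.6]
grip_width: 0.0007
grip_force: 0.0
```

```bash
python3 s.py .482 .3009 .0735
python3 - <<'E'
from h import *
c=robot.camera("scene");i=c["image"][140:255,150:290,::-1]
cv2.imwrite("pics/a5.png",cv2.resize(i,None,fx=5,fy=5,interpolation=cv2.INTER_CUBIC))
E
```

```text
t 11.3 p [0.4785 0.3013 0.123 ] F [ 0.22  0.08 -0.62] w 0.0006590367738922812 yaw -163.0111788800651 z [ 1.e-04  0.e+00 -1.e+00]
own rel stop mm [ -2.7 -66.2  23. ]
rows to target [-0.107 -0.047  1.65 ]
```

View pics/a5.png

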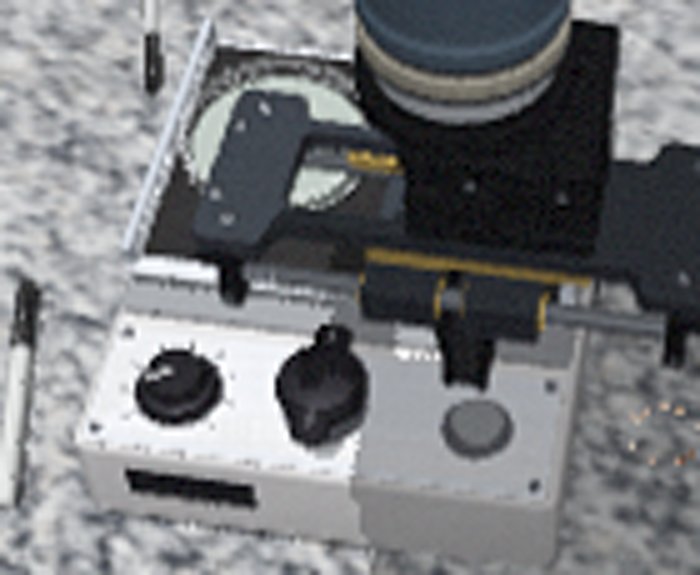

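The stop is up again: its wing tip is at (308,443), as at the start. The fingers at (468,380) stand over the start button (478,428). Pressing start.

Emit:
play_rows:
  steps: [-1,-0.1,-0.04,0.5,0,-1,0,0,0.5,0,-1,0,0,0.3,0,-1,0,0,0.12,0,-1,0,0,0.1,0,-1,0,0,0.1,0,-1,0,0,0.05,0,-1,0,0,0,0,-1,0,0,0,0,-1,0,0,0,0]

```text
time: 12.35
position: [0.481, 0.3004, 0.0739]
tool_rot: [-0.148, 0.989, -0.0, -0.001]
ft_force: [-4.0, -2.9, 7.4]
grip_width: 0.0002
grip_force: 3.8
```

```bash
python3 s.py .482 .3009 .0735
```

```text
t 12.35 p [0.481  0.3004 0.0739] F [-4.   -2.88  7.43] w 0.00023003236758920178 yaw -163.00637672287925 z [-1.2e-03 -9.0e-04 -1.0e+00]
own rel stop mm [ -0.6 -67.8 -26.1]
rows to target [-0.038  0.005  0.013]
```

Emit:
play_rows:
  steps: [-1,0,0,0.04,0,-1,0,0,0.02,0,-1,0,0,0,0,-1,0,0,0,0,-1,0,0,-0.3,0,-1,0,0,-0.8,0,-1,0,0,-1,0,-1,0,0,-1,0,-1,0,0,-1,0,-1,0,0,-0.5,0]

```text
time: 13.35
position: [0.484, 0.3019, 0.2124]
tool_rot: [-0.148, 0.989, 0.001, 0.004]
ft_force: [-0.1, 0.2, 0.9]
grip_width: 0.0004
grip_force: 0.0
```

Emit:
play_rows:
  steps: [-1,0,-0.9,0,0,-1,0,-0.9,0,0,-1,0,-0.9,0,0,-1,0,-0.9,0,0,-1,0,-0.9,0,0,-1,0,-0.9,0,0,-1,0,0,0,0,-1,0,0,0,0,-1,0,0,0,0,-1,0,0,0,0]

```text
time: 14.35
position: [0.5288, 0.147, 0.2091]
tool_rot: [-0.148, 0.989, 0.0, 0.0]
ft_force: [-0.4, -0.4, -0.3]
grip_width: 0.0006
grip_force: 0.0
```

```bash
python3 s.py
python3 - <<'E'
from h import *
import pickle
c=robot.camera("scene");A=pickle.load(open("scene.pkl","rb"))["image"]
for nm,I in(("before",A),("now",c["image"])):
    g=cv2.cvtColor(cv2.resize(I,None,fx=4,fy=4,interpolation=cv2.INTER_CUBIC),cv2.COLOR_RGB2GRAY)
    n,l,st,ce=cv2.connectedComponentsWithStats((g<70).astype(np.uint8))
    for u,v in((214,217),(186,217)): i=l[v*4,u*4];print(nm,st[i],ce[i].round(1))
cv2.imwrite("pics/a6.png",cv2.resize(c["image"][130:270,140:320,::-1],None,fx=4,fy=4,interpolation=cv2.INTER_CUBIC))
E
```

```text
t 14.35 p [0.5288 0.147  0.2091] F [-0.44 -0.36 -0.29] w 0.0006008952589426947 yaw -162.949702979192 z [ 2.e-04  3.e-04 -1.e+00]
own rel stop mm [   0.3 -228.5  109.1]
before [ 821  820   73   98 4948] [858.5 870.7]
before [ 709  840   68   60 2873] [743.3 870.8]
now [ 821  820   72   97 4245] [857.7 868.8]
now [ 709  841   67   58 2636] [743.3 870.4]
```

View pics/a6.png

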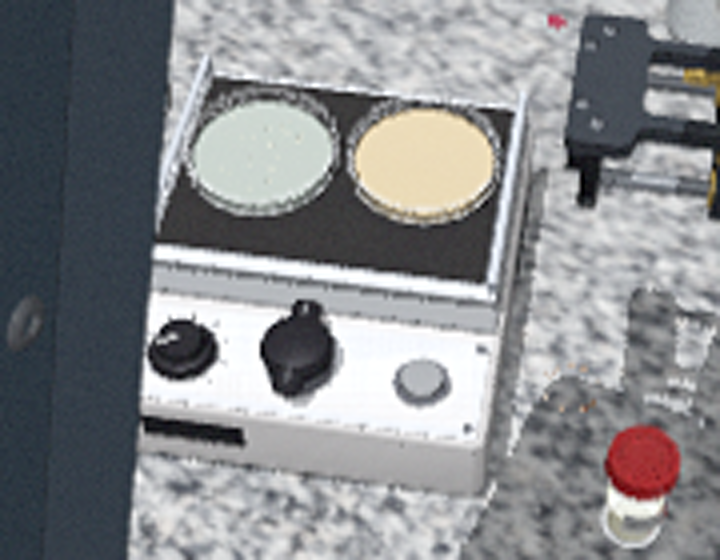

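The stop (298,350) matches its original outline to within a pixel at 4x, so it is fully up. The start button (422,380) is out, and the dial, dishes and cup are unmoved.

```bash
python3 -c "
from rig import robot
print(robot.hand_in())"
```

```text
the job is handed in; nothing more can be done
None
```

I pressed the stop button until it latched, freed it clockwise with a fingertip so it stood fully up again, then pressed the start button and let it spring back; the job is handed in at about 14 s, with nothing gripped, the dial, dishes and cup unmoved in the last picture (the pen was hidden behind the arm there).

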